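Fit the filter tube into the rinse station's push-fit port

ROBOT

A 7-joint arm with a two-finger parallel gripper is mounted at the origin on the work surface. World frame = base frame: x ahead of the robot, y to its left, z up, the work surface at z = 0. Lengths are in m, angles in degrees, forces in N, time in s.
With the tool pointing down it reaches from about 0.425 to 1.025 m from the base axis. Payload 9.4 kg.
Tool frame: the origin (TCP) lies midway between the tips of the shut fingers; the grasp point (between the pads) lies robot.grasp_offset behind it (robot.grasp_offset is the distance from the TCP to the grasp point, in m); z points along the fingers, y is the direction in which the jaws open and shut (so a half turn about z gives the same grasp; the last joint's range is limited). The gripper opens to 85 mm and grips with 20 to 120 N. Pads are 22 mm wide; open, the fingers measure 114 mm over their backs; the gripper's body (76 mm by 85 mm) begins 54 mm behind the grasp point. The pads swing forward as they close: fully open they stand 13 mm farther back than shut.
Start: joints at [60.579, 34.337, -0.143, 91.639, 0.103, 54.024, -4.572], TCP at [0.307, -0.657, 0.231] pointing down, gripper open.
Joint ranges: [-147.43, 147.43], [-19.82, 112.94], [-74.19, 73.91], [6.32, 146.72], [-59.91, 239.91], [6.04, 106.73], [-150.56, 150.56]. Speed limits (degrees/s): [127.2, 127.2, 172.46, 172.46, 180, 180, 180].

INTERFACE

Orientations are given as a 3x3 rotation matrix whose columns are the frame's x, y, z axes.
In Python, from workcell import read_state, vision, robot gives the robot as it stands.
- The arm moves only by the tool jog_arm, never from a script. Its argument "targets" is a list of rows, each an object of numbers: "jaw": the closure, from 0 (fully open) to 1 (shut); "tx", "ty", "tz": the shift along the tool's x, y, z in cm; "rx", "ry", "rz": the turn, a rotation vector about the tool's x, y, z in degrees. In form: [{"jaw": .., "tx": .., "ty": .., "tz": .., "rx": .., "ry": .., "rz": ..}, ...]. A call has 1 to 12 rows; each row is the pose to reach, as a shift and turn from the pose measured when the call began, along the tool's axes at that moment; what a row does not reach only later rows make up. A row lasts 1/12 s, in which the tool goes at most 41.7 mm and 7.16 degrees, less where a joint would pass 70% of its speed; a pose out of reach is approached as far as the arm can. A call with a gripper value outside its range is refused whole. The fingers move at their own pace and stop on an object; the grip force is fixed at half the most. Time passes only in rows, so rows that repeat a pose let the fingers close. It gives the time, the measured TCP pose, the force and the opening at its end, in the units of the state.
- read_state(): the state, without advancing time (a new reading comes with each control period).
- vision.read_camera(name): name is "scene" or "top"; returns a dict with "pixels" (400x640x3 uint8, red, green, blue), "fx", "fy", "cx", "cy" (pixels), "T" (4x4, takes a point from camera to world coordinates). Camera axes: x right, y up, looking along -z (the intrinsics and any distortion apply to the point x, -y, -z); pixel columns grow to the right and rows downward; lengths in m; the calibration is good to about 2 mm. A picture is of the moment at which its call begins. There is no depth.
- robot.close_job(): hands the job in, once; it reports no verdict.
The state is a dict: "time_s": time; "qpos": joint angles; "qd": joint speeds; "effort": joint torques, N m; "ee_pos": TCP position; "ee_rot": TCP orientation; "contact_force": force on the tool from outside, world axes, zero at the start; "moment": the same for the moment, N m; "width": opening from 0.0 (shut) to 1.0 (fully open).
Only numpy, scipy, OpenCV 4.12 (cv2) and the standard library are available. Lean on these libraries where they do the work, as an engineer would, in place of code of your own. Each camera call takes 0.05 s, during which the arm holds its last target. There are 200 camera calls.

TASK

Pull the dust plug out of the rinse-water station's port and leave it in the steel tray, then take the round-headed filter tube from the rack and push it upright into the port, past the tight rubber seal, until it bottoms. Press it home firmly, about 15 N at the bottom and never more than 25 N, then let go; leave the other two pieces standing in the rack.

Things in the scene. Friction and masses are not known exactly. Their poses are not given: they have to be found in the camera images.
- tube: the filter tube: white shaft 16 mm in diameter and 90 mm long, standing upright in one of the rack's three holes, with a round grey head 26 mm in diameter and 26 mm high on top (total 116 mm); the foot is rounded (8 mm radius) to a 10 mm flat. About 60 g. Origin: centre of the foot's underside; z up along the tube. The only piece with a round head
- plain_tube: a plain white tube without a head, 16 mm in diameter, 105 mm long, upright in the rack; stays there. Origin: centre of the underside
- tbar: a white shaft 16 mm in diameter and 80 mm long with a grey T-bar (44 x 12 x 14 mm) on top, upright in the rack; stays there. Origin: centre of the underside
- rack: white fixed block 200 x 60 x 50 mm, long along its x, with three 18 mm square holes 40 mm deep at x = -60, 0 and +60 mm. Its pieces stand on the hole floors, 10 mm above the table. Origin: centre of the underside
- plug: grey dust plug standing loosely (no grip of the seal) in the port: flange 34 mm in diameter and 4 mm thick lying on the port's rim, above it a round knob 16 mm in diameter and 32 mm high, below it a 14 mm stem 10 mm long. About 30 g. Origin: on the axis at the flange's underside; z up along the knob
- tray: fixed open steel tray 140 x 120 mm, 25 mm high, walls and floor about 4 to 5 mm thick. Origin: centre of the underside
- station: fixed white rinse-water station: base 130 x 210 x 30 mm, on it a pump housing 110 x 80 mm, up to 85 mm above the table, at its -y end, and at its y = +45 mm the upright aluminium port. Origin: centre of the base's underside
- port_mouth (a point): centre of the port's mouth, 105 mm above the table when the port is up. The port is a round aluminium sleeve 40 mm in diameter, bore 17.5 mm, funnelled to 24.5 mm over its top 6 mm. It floats on a soft spring: under the push it sinks up to 8 mm (fully sunk at about 8 N), then presses on a stiff buffer; it rises again, tube and all, when let go. The point moves with it; z up
- port_seal (a point): centre of the rubber seal lip in the bore, 18 mm below the mouth. Passing it takes a peak of roughly 5 to 12 N (until the foot is about 26 mm deep), sliding on takes 3 to 8 N, and it then grips the tube. The bore ends on a steel stop set somewhere between 29 and 37 mm below the mouth: where is not known and must be felt
- port (a joint): compression of the stiff buffer under the port, in m, growing downwards: 0 until the port is pushed down with 8.5 N, then 7 N per mm: 0.9 mm at 15 N, 2.4 mm at 25 N, hard end at 4 mm. It also shows the push at the seal, so a reading above 0 does not by itself mean that the tube is home

How it is judged (in metres and radians):
On the way, in this order (a step that is already met when the one before it is completed fails the run):
1. the dust plug is out of the port, at least 60 mm away from it sideways (horizontal distance between plug and port_mouth above 0.06 m), for 0.2 s.
2. the filter tube is past the seal, its foot at least 27.5 mm below the mouth, and pressed on the port's stop with more than about 10 N (buffer compressed more than 0.3 mm) (z of tube in the frame of port_mouth below -0.0275 m and horizontal distance between tube and port_mouth below 0.004 m and value of joint port above 0.0003 m), for 0.1 s.
At the end, for the whole second after the job is handed in: The filter tube stands released and at rest in the port with its foot still at least 27.5 mm below the port's mouth, within 4 mm of its axis and upright within 0.08 rad; the plug lies at rest inside the tray; the other two pieces stand in the rack (z of tube in the frame of port_mouth between -0.0395 and -0.0275 m and horizontal distance between tube and port_mouth below 0.004 m and angle between tube's own z axis and vertical below 0.08 rad and linear speed of each of tube, plug below 0.02 m/s and x of plug in the frame of tray between -0.066 and 0.066 m and y of plug in the frame of tray between -0.056 and 0.056 m and height (world z) of plug below 0.045 m and angle between each of plain_tube, tbar's own z axis and vertical below 0.15 rad); the robot touches nothing.
It fails at once if the port is pushed down with more than about 25 N (buffer compressed more than 2.4 mm) (value of joint port above 0.0024 m).
It fails at once if one of the other two pieces is moved more than 20 mm from its place in the rack (distance of any of plain_tube, tbar from where it was at the start of the episode above 0.02 m).
It also fails if it takes over 58 s, if anything falls off the work surface, if the arm or the gripper's body presses on something with over 40 N, if the wrist force passes 120 N, or if a joint passes its speed limit or range.

## Working session

There is one attempt and no reset: what is moved stays moved. The work goes in short steps, Python scripts to look and compute and a tool call to move; the robot and the scene stay as the last step left them, time stands still between calls to the robot, and variables do not carry over. Pictures are saved under pics/ and viewed, about 8 in all and at most 12, crops included, and the job is handed in when it is done.

Besides the shell and the picture viewer there is one more tool, called after "Call:" as name(argument=value, ...) on one line, values as JSON. jog_arm: Moves the arm, as the interface text tells. Its arguments: {"type":"object","properties":{"targets":{"type":"array","items":{"type":"object","properties":{"jaw":{"type":"number"},"tx":{"type":"number"},"ty":{"type":"number"},"tz":{"type":"number"},"rx":{"type":"number"},"ry":{"type":"number"},"rz":{"type":"number"}}}}},"required":["targets"]}

```bash
mkdir -p pics; ls; python3 - <<'E'
from workcell import read_state, vision, robot
import cv2, numpy as np
s=read_state(); print(s); print(robot.grasp_offset, [a for a in dir(robot) if a[0]!='_'])
for n in("scene","top"):
    c=vision.read_camera(n); cv2.imwrite(f"pics/{n}0.png",c["pixels"][:,:,::-1]); np.save(f"pics/{n}0.npy",c,allow_pickle=True)
    print(n,{k:v for k,v in c.items() if k!="pixels"})
E
```

```text
pics
{'time_s': 0.0, 'qpos': array([60.5789667 , 34.38569948, -0.14536099, 91.68072466,  0.10415106,
       54.02455757, -4.57120136]), 'qd': array([ 0.00433905,  0.03974411, -0.12128426, -0.00139974,  0.06862224,
       -0.00275426,  0.06389316]), 'effort': array([-6.79048862e-04, -7.76449156e+01,  1.56522196e+00, -2.58018082e+01,
        1.24250530e-02,  8.93393444e-03, -5.86240867e-05]), 'ee_pos': array([ 0.3064774 , -0.65651205,  0.23040343]), 'ee_rot': array([[ 9.06078146e-01,  4.23109595e-01, -8.15081197e-04],
       [ 4.23110349e-01, -9.06077139e-01,  1.36065022e-03],
       [-1.62822277e-04, -1.57772472e-03, -9.99998742e-01]]), 'contact_force': array([ 0.47572861, -0.00155811,  0.15917759]), 'moment': array([-0.03299235, -0.02175576, -0.07052998]), 'width': 1.0000618335759326}
0.0187 ['Unreachable', 'close_job', 'grasp_offset']
scene {'fx': 387.9517615484456, 'fy': 387.9517615484456, 'cx': 322.40146013718055, 'cy': 199.80473118192236, 'T': array([[ 0.50901198, -0.74251056,  0.43541345,  0.93073203],
       [ 0.86065925,  0.43131666, -0.27061336, -0.21548677],
       [ 0.0131322 ,  0.51248806,  0.85859393,  0.82174268],
       [ 0.        ,  0.        ,  0.        ,  1.        ]])}
top {'fx': 402.48076092627156, 'fy': 402.48076092627156, 'cx': 320.00794382384385, 'cy': 202.2079278171187, 'T': array([[-0.01129063,  0.99386431, -0.1100284 ,  0.42711594],
       [-0.99950279, -0.00797761,  0.03050446,  0.0185493 ],
       [ 0.02943953,  0.1103181 ,  0.99346023,  0.90609433],
       [ 0.        ,  0.        ,  0.        ,  1.        ]])}
```

View pics/scene0.png

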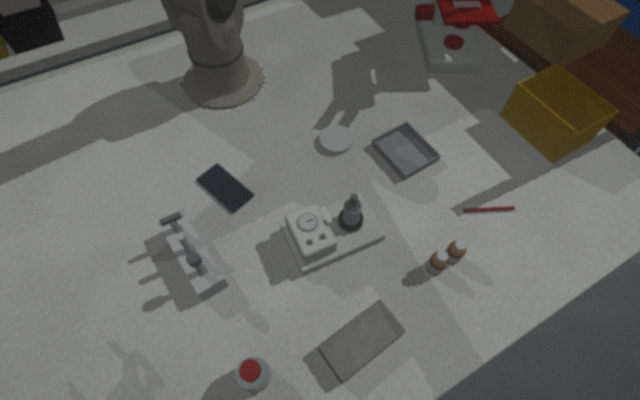

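View pics/top0.png

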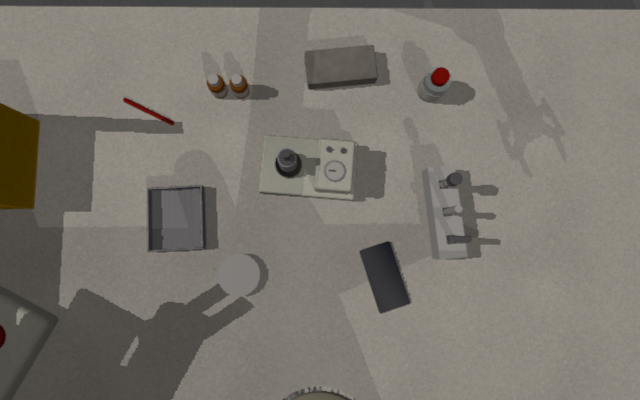

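```bash
cat > h.py <<'E'
import numpy as np, cv2
from workcell import read_state, vision, robot
def load(n): return np.load(f"pics/{n}.npy",allow_pickle=True).item()
def snap(cam,name):
    c=vision.read_camera(cam); np.save(f"pics/{name}.npy",c,allow_pickle=True); return c
def ray(c,p):
    d=c["T"][:3,:3]@np.array([(p[0]-c["cx"])/c["fx"],-(p[1]-c["cy"])/c["fy"],-1.]); return c["T"][:3,3],d/np.linalg.norm(d)
def onz(c,p,z):
    o,d=ray(c,p); return o+d*(z-o[2])/d[2]
def proj(c,P):
    q=c["T"][:3,:3].T@(np.array(P)-c["T"][:3,3]); return np.array([c["cx"]-c["fx"]*q[0]/q[2], c["cy"]+c["fy"]*q[1]/q[2]])
def tri(c1,p1,c2,p2):
    o1,d1=ray(c1,p1);o2,d2=ray(c2,p2)
    s=np.linalg.lstsq(np.c_[d1,-d2],o2-o1,rcond=None)[0]; a=o1+s[0]*d1;b=o2+s[1]*d2
    return (a+b)/2,np.linalg.norm(a-b)
def crop(c,x0,y0,w,h,s,name=None):
    im=cv2.resize(c["pixels"][y0:y0+h,x0:x0+w,::-1],None,fx=s,fy=s,interpolation=cv2.INTER_CUBIC)
    im=cv2.convertScaleAbs(im,alpha=1.4)
    for x in range(x0//10*10+10,x0+w,10):
        cv2.line(im,(int((x-x0)*s),0),(int((x-x0)*s),6),(0,0,255),1)
        if x%20==0: cv2.putText(im,str(x),(int((x-x0)*s)-10,16),0,.35,(0,0,255))
    for y in range(y0//10*10+10,y0+h,10):
        cv2.line(im,(0,int((y-y0)*s)),(6,int((y-y0)*s)),(0,0,255),1)
        if y%20==0: cv2.putText(im,str(y),(8,int((y-y0)*s)+4),0,.35,(0,0,255))
    if name: cv2.imwrite(f"pics/{name}.png",im)
    return im
E
python3 - <<'E'
from h import *
t=load("top0");s=load("scene0")
a=crop(t,415,160,100,75,4);b=crop(s,150,205,100,75,4)
c=crop(t,255,125,100,75,4);d=crop(s,285,185,100,75,4)
cv2.imwrite("pics/q.png",np.vstack([np.hstack([a,b]),np.hstack([c,d])]))
E
```

```text
(no output)
```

View pics/q.png

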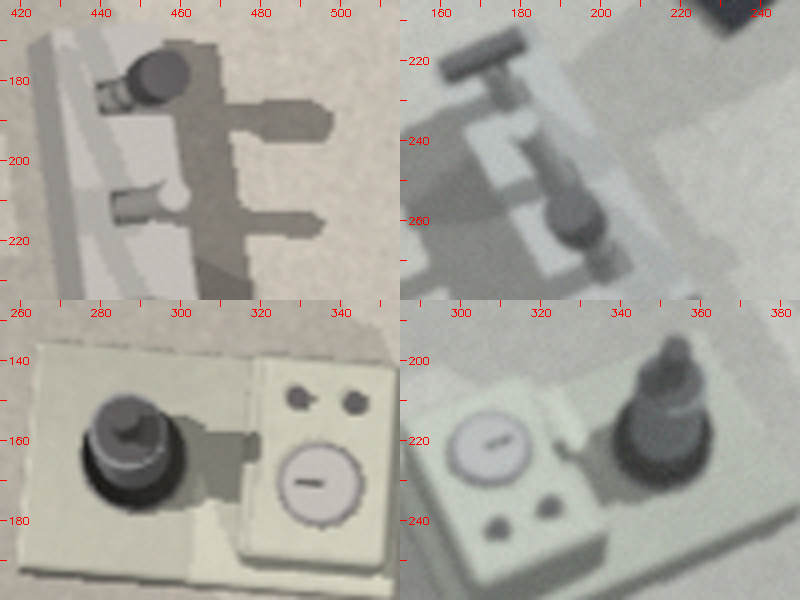

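```bash
python3 - <<'E'
from h import *
t=load("top0");s=load("scene0")
def st(c,x,y,w,h,k):
    im=c.copy() if 0 else dict(c); g=c["pixels"].astype(float); g=np.clip((g-20)*1.7,0,255); im["pixels"]=g.astype(np.uint8)
    return crop(im,x,y,w,h,k)
cv2.imwrite("pics/port.png",np.hstack([st(t,270,145,36,36,11),st(s,335,190,36,48,11)[:396]])) 
def blob(c,x,y,w,h,th):
    g=cv2.GaussianBlur(cv2.cvtColor(c["pixels"],cv2.COLOR_RGB2GRAY),(0,0),.7)
    g=cv2.resize(g[y:y+h,x:x+w],None,fx=4,fy=4,interpolation=cv2.INTER_CUBIC)
    cs,_=cv2.findContours((g<th).astype(np.uint8),0,1)
    for q in sorted(cs,key=cv2.contourArea)[-2:]:
        (cx,cy),(a,b),ang=cv2.fitEllipse(q); print(th,'c',x+(cx+.5)/4-.5,y+(cy+.5)/4-.5,'ax',a/4,b/4,ang,cv2.contourArea(q)/16)
for th in(60,70,80): blob(t,440,165,30,30,th)
for th in(60,70,80): blob(s,182,245,30,30,th)
E
```

```text
60 c 450.57793045043945 181.1302719116211 ax 7.106410503387451 10.199173927307129 153.60504150390625 33.21875
70 c 452.59918880462646 180.11078262329102 ax 10.683173179626465 16.4449462890625 57.82035446166992 87.3125
80 c 440.0036103129387 181.1155891418457 ax 0.5579072833061218 1.1348358392715454 87.26468658447266 0.375
80 c 453.352744102478 179.7610969543457 ax 12.585741996765137 19.579713821411133 57.420928955078125 183.46875
60 c 195.48620510101318 263.9218940734863 ax 3.471453905105591 7.439579963684082 72.86161041259766 16.5
70 c 195.62945938110352 263.0890827178955 ax 7.063993453979492 10.61453914642334 65.35012817382812 47.53125
80 c 187.0669059753418 249.8995909690857 ax 2.5881571769714355 10.958425521850586 149.30979919433594 18.125
80 c 195.52372932434082 263.2441177368164 ax 11.068351745605469 19.30278205871582 148.74620056152344 123.53125
```

View pics/port.png

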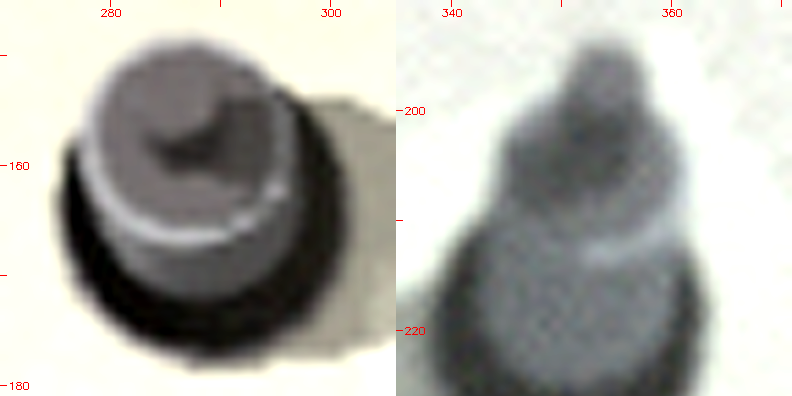

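```bash
python3 - <<'E'
from h import *
t=load("top0");s=load("scene0")
for n,a,b,z in [("rim",(286.6,157.4),(352,205.7),.105),("knobtop",(285.9,153.1),(353.8,196.5),.141),("head",(454,179),(193.5,259.2),.113)]:
    print(n,tri(t,a,s,b),onz(t,a,z),onz(s,b,z))
# hole entry of the shaft, top view: shaft base at rack top z=.05
print("shaftbase",onz(t,(441,184.5),.05),"plain",onz(t,(444.5,211.5),.05), "plaintop",onz(t,(458,208.5),.115))
for n,px in (("rackL",(422,170)),("rackL2",(434,234)),("rackR",(467,257))): print(n,onz(t,px,.05))
# tray interior
for p in((148,187),(203,186),(149,250),(204,249)): print(onz(t,p,.025))
# station base corners
for p in((265,136),(353,140),(260,192),(353,199)): print("st",onz(t,p,.03))
E
```

```text
rim (array([0.60887029, 0.06050172, 0.09847271]), np.float64(0.0008728507076241583)) [0.60760393 0.06055058 0.105     ] [0.61161455 0.05760289 0.105     ]
knobtop (array([0.60907822, 0.06042851, 0.13678945]), np.float64(0.00045611829701486554)) [0.60797482 0.05999646 0.141     ] [0.61113865 0.05894709 0.141     ]
head (array([ 0.56020682, -0.27706931,  0.11129008]), np.float64(0.0003601605681101541)) [ 0.55986229 -0.27661118  0.113     ] [ 0.56119012 -0.27675711  0.113     ]
shaftbase [ 0.558499   -0.27095389  0.05      ] plain [ 0.4996273  -0.27593354  0.05      ] plaintop [ 0.49988991 -0.28104531  0.115     ]
rackL [ 0.59068246 -0.23063402  0.05      ]
rackL2 [ 0.45151519 -0.25103312  0.05      ]
rackR [ 0.4018931  -0.31990818  0.05      ]
[0.56115005 0.36711889 0.025     ]
[0.56254568 0.2479666  0.025     ]
[0.42435822 0.36016997 0.025     ]
[0.42515095 0.24300723 0.025     ]
st [0.67318057 0.11229005 0.03      ]
st [ 0.66342469 -0.08369373  0.03      ]
st [0.54766615 0.12271923 0.03      ]
st [ 0.53065838 -0.08098916  0.03      ]
```

```bash
cat >> h.py <<'E'
def go(x,y,z,yaw=None):
    """print jog cm/deg to world TCP target with tool x at yaw (deg), pointing down"""
    from scipy.spatial.transform import Rotation as R
    s=read_state(); M=s["ee_rot"]
    d=M.T@(np.array([x,y,z])-s["ee_pos"])*100
    a=np.radians(yaw or 0); T=np.array([[np.cos(a),np.sin(a),0],[np.sin(a),-np.cos(a),0],[0,0,-1]])
    r=R.from_matrix(M.T@T).as_rotvec(degrees=True)
    print("t",d.round(2),"r",r.round(2),"|d|",np.linalg.norm(d).round(1),"F",s["contact_force"].round(2),"pos",s["ee_pos"].round(4),"w",round(s["width"],3),"time",round(s["time_s"],2))
E
python3 -c "
from h import *
go(.609,.060,.20,0)"
```

```text
t [ 57.72 -52.13   3.12] r [-8.000e-02  2.000e-02  2.503e+01] |d| 77.8 F [ 0.33 -0.37 -0.25] pos [ 0.3065 -0.6566  0.2305] w 0.997 time 0.1
```

Call:
jog_arm(targets=[{"jaw": 0, "tx": 57.7, "ty": -52.1, "tz": 2, "rz": 25}, {"jaw": 0, "tx": 57.7, "ty": -52.1, "tz": 2, "rz": 25}, {"jaw": 0, "tx": 57.7, "ty": -52.1, "tz": 2, "rz": 25}, {"jaw": 0, "tx": 57.7, "ty": -52.1, "tz": 2, "rz": 25}, {"jaw": 0, "tx": 57.7, "ty": -52.1, "tz": 2, "rz": 25}, {"jaw": 0, "tx": 57.7, "ty": -52.1, "tz": 2, "rz": 25}, {"jaw": 0, "tx": 57.7, "ty": -52.1, "tz": 2, "rz": 25}, {"jaw": 0, "tx": 57.7, "ty": -52.1, "tz": 2, "rz": 25}, {"jaw": 0, "tx": 57.7, "ty": -52.1, "tz": 2, "rz": 25}, {"jaw": 0, "tx": 57.7, "ty": -52.1, "tz": 2, "rz": 25}, {"jaw": 0, "tx": 57.7, "ty": -52.1, "tz": 2, "rz": 25}, {"jaw": 0, "tx": 57.7, "ty": -52.1, "tz": 2, "rz": 25}])

```text
invalid input at $.targets[0]: expected keys jaw, tx, ty, tz, rx, ry, rz
```

```bash
python3 -c "
from h import *
go(.609,.060,.17,0)"
```

```text
t [ 57.72 -52.12   6.12] r [-8.000e-02  2.000e-02  2.503e+01] |d| 78.0 F [ 0.33 -0.37 -0.25] pos [ 0.3065 -0.6566  0.2305] w 0.997 time 0.1
```

Call:
jog_arm(targets=[{"jaw": 0, "tx": 57.7, "ty": -52.1, "tz": 2, "rx": 0, "ry": 0, "rz": 25}, {"jaw": 0, "tx": 57.7, "ty": -52.1, "tz": 2, "rx": 0, "ry": 0, "rz": 25}, {"jaw": 0, "tx": 57.7, "ty": -52.1, "tz": 2, "rx": 0, "ry": 0, "rz": 25}, {"jaw": 0, "tx": 57.7, "ty": -52.1, "tz": 2, "rx": 0, "ry": 0, "rz": 25}, {"jaw": 0, "tx": 57.7, "ty": -52.1, "tz": 2, "rx": 0, "ry": 0, "rz": 25}, {"jaw": 0, "tx": 57.7, "ty": -52.1, "tz": 2, "rx": 0, "ry": 0, "rz": 25}, {"jaw": 0, "tx": 57.7, "ty": -52.1, "tz": 2, "rx": 0, "ry": 0, "rz": 25}, {"jaw": 0, "tx": 57.7, "ty": -52.1, "tz": 2, "rx": 0, "ry": 0, "rz": 25}, {"jaw": 0, "tx": 57.7, "ty": -52.1, "tz": 2, "rx": 0, "ry": 0, "rz": 25}, {"jaw": 0, "tx": 57.7, "ty": -52.1, "tz": 2, "rx": 0, "ry": 0, "rz": 25}, {"jaw": 0, "tx": 57.7, "ty": -52.1, "tz": 2, "rx": 0, "ry": 0, "rz": 25}, {"jaw": 0, "tx": 57.7, "ty": -52.1, "tz": 2, "rx": 0, "ry": 0, "rz": 25}])

```text
time_s: 1.1
ee_pos: [0.5012, -0.1944, 0.2182]
ee_rot: [[1.0, 0.0, -0.001], [0.0, -1.0, 0.001], [-0.001, -0.001, -1.0]]
contact_force: [0.5, -0.9, -0.3]
width: 1.003
```

```bash
python3 -c "
from h import *
go(.609,.060,.17,0)"
```

```text
t [ 10.8  -25.43   4.85] r [-0.07  0.05  0.02] |d| 28.0 F [ 0.45 -0.94 -0.25] pos [ 0.5012 -0.1944  0.2182] w 1.003 time 1.1
```

Call:
jog_arm(targets=[{"jaw": 0, "tx": 10.8, "ty": -25.4, "tz": 2, "rx": 0, "ry": 0, "rz": 0}, {"jaw": 0, "tx": 10.8, "ty": -25.4, "tz": 2, "rx": 0, "ry": 0, "rz": 0}, {"jaw": 0, "tx": 10.8, "ty": -25.4, "tz": 2, "rx": 0, "ry": 0, "rz": 0}, {"jaw": 0, "tx": 10.8, "ty": -25.4, "tz": 2, "rx": 0, "ry": 0, "rz": 0}, {"jaw": 0, "tx": 10.8, "ty": -25.4, "tz": 2, "rx": 0, "ry": 0, "rz": 0}, {"jaw": 0, "tx": 10.8, "ty": -25.4, "tz": 2, "rx": 0, "ry": 0, "rz": 0}, {"jaw": 0, "tx": 10.8, "ty": -25.4, "tz": 2, "rx": 0, "ry": 0, "rz": 0}, {"jaw": 0, "tx": 10.8, "ty": -25.4, "tz": 2, "rx": 0, "ry": 0, "rz": 0}, {"jaw": 0, "tx": 10.8, "ty": -25.4, "tz": 5, "rx": 0, "ry": 0, "rz": 0}, {"jaw": 0, "tx": 10.8, "ty": -25.4, "tz": 8, "rx": 0, "ry": 0, "rz": 0}, {"jaw": 0, "tx": 10.8, "ty": -25.4, "tz": 10.2, "rx": 0, "ry": 0, "rz": 0}, {"jaw": 0, "tx": 10.8, "ty": -25.4, "tz": 10.2, "rx": 0, "ry": 0, "rz": 0}])

```text
time_s: 2.1
ee_pos: [0.6063, 0.0594, 0.1123]
ee_rot: [[1.0, 0.001, -0.008], [0.001, -1.0, 0.0], [-0.008, -0.0, -1.0]]
contact_force: [-0.2, -0.4, 0.3]
width: 0.998
```

```bash
python3 - <<'E'
from h import *
go(.609,.060,.114,0)
s=snap("scene","s1"); t=snap("top","t1")
cv2.imwrite("pics/v1.png",np.hstack([crop(s,310,150,80,90,5),crop(t,250,110,80,90,5)]))
E
```

```text
t [ 0.27 -0.06 -0.18] r [-0.    0.45  0.04] |d| 0.3 F [-0.23 -0.38  0.32] pos [0.6063 0.0594 0.1123] w 0.998 time 2.1
```

View pics/v1.png

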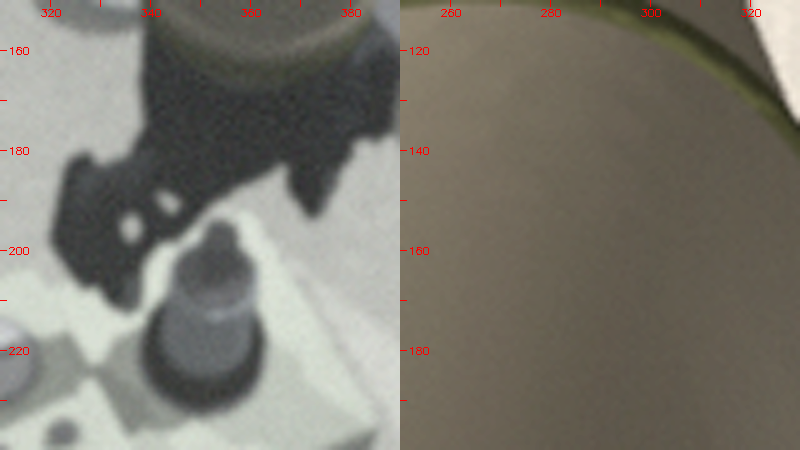

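Call:
jog_arm(targets=[{"jaw": 1, "tx": 0.2, "ty": 0, "tz": -0.2, "rx": 0, "ry": 0, "rz": 0}, {"jaw": 1, "tx": 0.2, "ty": 0, "tz": -0.2, "rx": 0, "ry": 0, "rz": 0}, {"jaw": 1, "tx": 0.2, "ty": 0, "tz": -0.2, "rx": 0, "ry": 0, "rz": 0}, {"jaw": 1, "tx": 0.2, "ty": 0, "tz": -0.2, "rx": 0, "ry": 0, "rz": 0}, {"jaw": 1, "tx": 0.2, "ty": 0, "tz": -0.2, "rx": 0, "ry": 0, "rz": 0}, {"jaw": 1, "tx": 0.2, "ty": 0, "tz": -0.2, "rx": 0, "ry": 0, "rz": 0}, {"jaw": 1, "tx": 0.2, "ty": 0, "tz": -0.2, "rx": 0, "ry": 0, "rz": 0}, {"jaw": 1, "tx": 0.2, "ty": 0, "tz": -0.2, "rx": 0, "ry": 0, "rz": 0}, {"jaw": 1, "tx": 0.2, "ty": 0, "tz": -0.2, "rx": 0, "ry": 0, "rz": 0}, {"jaw": 1, "tx": 0.2, "ty": 0, "tz": -0.2, "rx": 0, "ry": 0, "rz": 0}])

```text
time_s: 3.03
ee_pos: [0.6106, 0.0594, 0.1181]
ee_rot: [[1.0, 0.0, -0.003], [0.0, -1.0, 0.001], [-0.003, -0.001, -1.0]]
contact_force: [0.4, 0.3, 0.5]
width: 0.159
```

```bash
python3 - <<'E'
from h import *
go(.493,.305,.20,0)
E
```

```text
t [-11.78 -24.57  -8.14] r [-0.04  0.16  0.01] |d| 28.4 F [0.44 0.32 0.45] pos [0.6106 0.0594 0.1181] w 0.159 time 3.03
```

Call:
jog_arm(targets=[{"jaw": 1, "tx": 0, "ty": 0, "tz": -2, "rx": 0, "ry": 0, "rz": 0}, {"jaw": 1, "tx": 0, "ty": 0, "tz": -5, "rx": 0, "ry": 0, "rz": 0}, {"jaw": 1, "tx": -1, "ty": -2, "tz": -7, "rx": 0, "ry": 0, "rz": 0}, {"jaw": 1, "tx": -11.8, "ty": -24.6, "tz": -7, "rx": 0, "ry": 0, "rz": 0}, {"jaw": 1, "tx": -11.8, "ty": -24.6, "tz": -7, "rx": 0, "ry": 0, "rz": 0}, {"jaw": 1, "tx": -11.8, "ty": -24.6, "tz": -7, "rx": 0, "ry": 0, "rz": 0}, {"jaw": 1, "tx": -11.8, "ty": -24.6, "tz": -7, "rx": 0, "ry": 0, "rz": 0}, {"jaw": 1, "tx": -11.8, "ty": -24.6, "tz": -7, "rx": 0, "ry": 0, "rz": 0}, {"jaw": 1, "tx": -11.8, "ty": -24.6, "tz": -7, "rx": 0, "ry": 0, "rz": 0}, {"jaw": 1, "tx": -11.8, "ty": -24.6, "tz": -5, "rx": 0, "ry": 0, "rz": 0}, {"jaw": 1, "tx": -11.8, "ty": -24.6, "tz": -2, "rx": 0, "ry": 0, "rz": 0}, {"jaw": 1, "tx": -11.8, "ty": -24.6, "tz": 0, "rx": 0, "ry": 0, "rz": 0}])

```text
time_s: 4.03
ee_pos: [0.4914, 0.3065, 0.1171]
ee_rot: [[1.0, 0.003, -0.003], [0.003, -1.0, 0.001], [-0.003, -0.001, -1.0]]
contact_force: [-0.1, 0.1, -0.1]
width: 0.161
```

```bash
python3 - <<'E'
from h import *
go(.493,.305,.038,0)
s=snap("scene","s2"); crop(s,360,50,120,140,4,"v2")
E
```

```text
t [0.18 0.16 7.91] r [-0.04  0.18  0.16] |d| 7.9 F [-0.08  0.13 -0.06] pos [0.4914 0.3065 0.1171] w 0.161 time 4.03
```

View pics/v2.png

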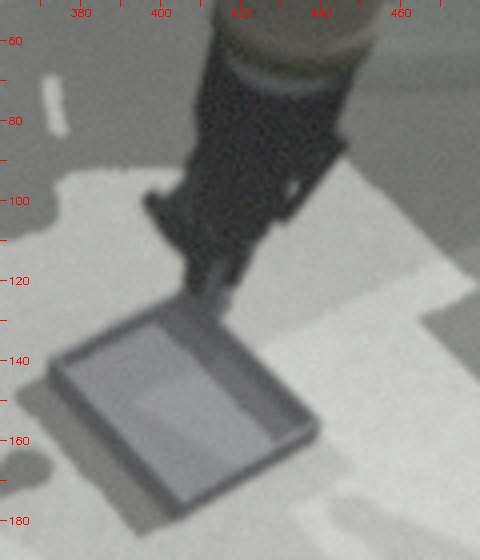

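```bash
python3 - <<'E'
from h import *
s=load("s2"); t=snap("top","t2")
print(proj(s,(.4914,.3065,.117)),proj(s,(.4914,.3065,.104)),proj(s,(.4914,.3065,.094)))
cv2.imwrite("pics/v3.png",np.hstack([crop(s,385,95,45,50,8),crop(s,330,185,45,50,8)]))
E
```

```text
[411.92682017 121.11752965] [410.80383232 124.76736446] [409.95781362 127.51701887]
```

View pics/v3.png

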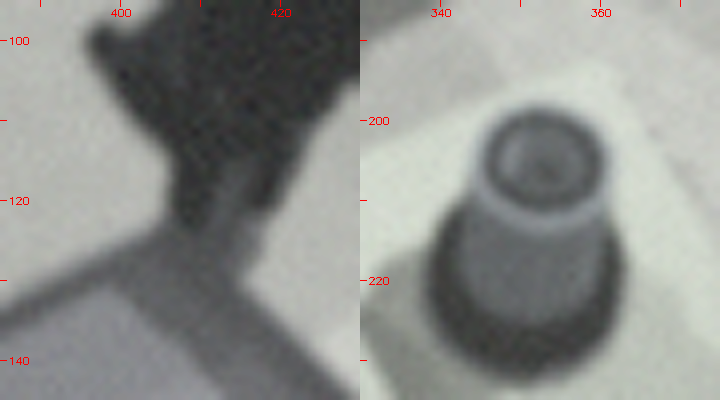

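Call:
jog_arm(targets=[{"jaw": 1, "tx": 0.2, "ty": 0.2, "tz": 3, "rx": 0, "ry": 0, "rz": 0}, {"jaw": 1, "tx": 0.2, "ty": 0.2, "tz": 5, "rx": 0, "ry": 0, "rz": 0}, {"jaw": 1, "tx": 0.2, "ty": 0.2, "tz": 6.5, "rx": 0, "ry": 0, "rz": 0}, {"jaw": 1, "tx": 0.2, "ty": 0.2, "tz": 7.7, "rx": 0, "ry": 0, "rz": 0}, {"jaw": 1, "tx": 0.2, "ty": 0.2, "tz": 7.7, "rx": 0, "ry": 0, "rz": 0}, {"jaw": 1, "tx": 0.2, "ty": 0.2, "tz": 7.7, "rx": 0, "ry": 0, "rz": 0}])

```text
time_s: 4.63
ee_pos: [0.4924, 0.3025, 0.0392]
ee_rot: [[1.0, 0.001, -0.007], [0.001, -1.0, -0.003], [-0.007, 0.003, -1.0]]
contact_force: [-0.7, 0.4, -0.3]
width: 0.163
```

Call:
jog_arm(targets=[{"jaw": 1, "tx": 0, "ty": 0, "tz": 0.7, "rx": 0, "ry": 0, "rz": 0}, {"jaw": 1, "tx": 0, "ty": 0, "tz": 0.7, "rx": 0, "ry": 0, "rz": 0}, {"jaw": 0, "tx": 0, "ty": 0, "tz": 0.7, "rx": 0, "ry": 0, "rz": 0}, {"jaw": 0, "tx": 0, "ty": 0, "tz": 0.7, "rx": 0, "ry": 0, "rz": 0}, {"jaw": 0, "tx": 0, "ty": 0, "tz": 0.7, "rx": 0, "ry": 0, "rz": 0}, {"jaw": 0, "tx": 0, "ty": 0, "tz": 0.7, "rx": 0, "ry": 0, "rz": 0}, {"jaw": 0, "tx": 0, "ty": 0, "tz": 0.7, "rx": 0, "ry": 0, "rz": 0}, {"jaw": 0, "tx": 0, "ty": 0, "tz": 0.7, "rx": 0, "ry": 0, "rz": 0}, {"jaw": 0, "tx": 0, "ty": 0, "tz": -3, "rx": 0, "ry": 0, "rz": 0}, {"jaw": 0, "tx": 0, "ty": 0, "tz": -7, "rx": 0, "ry": 0, "rz": 0}, {"jaw": 0, "tx": 0, "ty": 0, "tz": -11, "rx": 0, "ry": 0, "rz": 0}, {"jaw": 0, "tx": 0, "ty": 0, "tz": -15, "rx": 0, "ry": 0, "rz": 0}])

```text
time_s: 5.63
ee_pos: [0.4931, 0.3025, 0.1908]
ee_rot: [[1.0, 0.001, -0.008], [0.001, -1.0, -0.003], [-0.008, 0.003, -1.0]]
contact_force: [0.5, 0.4, 0.1]
width: 0.999
```

```bash
python3 - <<'E'
from h import *
go(.560,-.277,.19,0)
E
```

```text
t [ 6.65 57.95  0.21] r [0.18 0.46 0.04] |d| 58.3 F [0.5 0.4 0.1] pos [0.4931 0.3025 0.1908] w 0.999 time 5.63
```

Call:
jog_arm(targets=[{"jaw": 0, "tx": 6.6, "ty": 58, "tz": -1, "rx": 0.2, "ry": 0.5, "rz": 0}, {"jaw": 0, "tx": 6.6, "ty": 58, "tz": -1, "rx": 0.2, "ry": 0.5, "rz": 0}, {"jaw": 0, "tx": 6.6, "ty": 58, "tz": -1, "rx": 0.2, "ry": 0.5, "rz": 0}, {"jaw": 0, "tx": 6.6, "ty": 58, "tz": -1, "rx": 0.2, "ry": 0.5, "rz": 0}, {"jaw": 0, "tx": 6.6, "ty": 58, "tz": -1, "rx": 0.2, "ry": 0.5, "rz": 0}, {"jaw": 0, "tx": 6.6, "ty": 58, "tz": -1, "rx": 0.2, "ry": 0.5, "rz": 0}, {"jaw": 0, "tx": 6.6, "ty": 58, "tz": -1, "rx": 0.2, "ry": 0.5, "rz": 0}, {"jaw": 0, "tx": 6.6, "ty": 58, "tz": -1, "rx": 0.2, "ry": 0.5, "rz": 0}, {"jaw": 0, "tx": 6.6, "ty": 58, "tz": -1, "rx": 0.2, "ry": 0.5, "rz": 0}, {"jaw": 0, "tx": 6.6, "ty": 58, "tz": -1, "rx": 0.2, "ry": 0.5, "rz": 0}, {"jaw": 0, "tx": 6.6, "ty": 58, "tz": -1, "rx": 0.2, "ry": 0.5, "rz": 0}, {"jaw": 0, "tx": 6.6, "ty": 58, "tz": -1, "rx": 0.2, "ry": 0.5, "rz": 0}])

```text
time_s: 6.63
ee_pos: [0.5497, -0.196, 0.2004]
ee_rot: [[1.0, 0.001, 0.001], [0.001, -1.0, 0.0], [0.001, -0.0, -1.0]]
contact_force: [0.2, 0.9, -0.4]
width: 1.0
```

```bash
python3 - <<'E'
from h import *
go(.560,-.277,.11,0)
t=snap("top","t3"); s=snap("scene","s3")
cv2.imwrite("pics/v4.png",np.hstack([crop(t,270,140,45,45,8),crop(t,140,175,75,45*75//45+5,5)[:360]]))
E
```

```text
t [1.02 8.11 9.04] r [-0.02 -0.04  0.03] |d| 12.2 F [ 0.21  0.91 -0.42] pos [ 0.5497 -0.196   0.2004] w 1.0 time 6.63
```

View pics/v4.png

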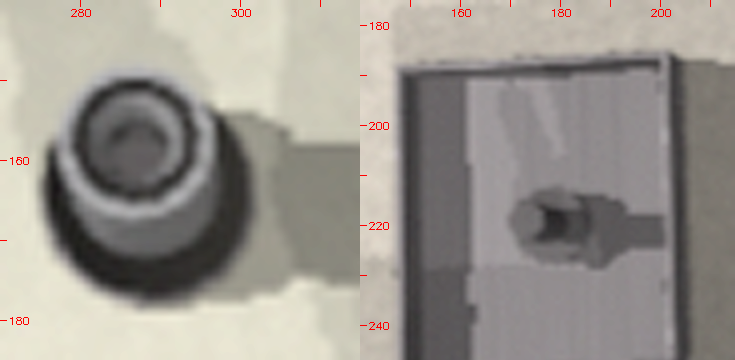

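Call:
jog_arm(targets=[{"jaw": 0, "tx": 1.0, "ty": 8.1, "tz": 1, "rx": 0, "ry": 0, "rz": 0}, {"jaw": 0, "tx": 1.0, "ty": 8.1, "tz": 2, "rx": 0, "ry": 0, "rz": 0}, {"jaw": 0, "tx": 1.0, "ty": 8.1, "tz": 2, "rx": 0, "ry": 0, "rz": 0}, {"jaw": 0, "tx": 1.0, "ty": 8.1, "tz": 2, "rx": 0, "ry": 0, "rz": 0}, {"jaw": 0, "tx": 1.0, "ty": 8.1, "tz": 5, "rx": 0, "ry": 0, "rz": 0}, {"jaw": 0, "tx": 1.0, "ty": 8.1, "tz": 8, "rx": 0, "ry": 0, "rz": 0}, {"jaw": 0, "tx": 1.0, "ty": 8.1, "tz": 10.4, "rx": 0, "ry": 0, "rz": 0}, {"jaw": 0, "tx": 1.0, "ty": 8.1, "tz": 10.4, "rx": 0, "ry": 0, "rz": 0}, {"jaw": 0, "tx": 1.0, "ty": 8.1, "tz": 10.4, "rx": 0, "ry": 0, "rz": 0}])

```text
time_s: 7.48
ee_pos: [0.5585, -0.282, 0.0964]
ee_rot: [[1.0, -0.008, -0.001], [-0.008, -1.0, -0.002], [-0.001, 0.002, -1.0]]
contact_force: [0.5, -0.6, -0.1]
width: 0.999
```

```bash
python3 - <<'E'
from h import *
go(.560,-.277,.095,0)
s=snap("scene","s4"); crop(s,145,190,100,95,6,"v5")
print(proj(s,(.56,-.277,.113)))
E
```

```text
t [ 0.15 -0.5   0.13] r [ 0.12  0.04 -0.46] |d| 0.5 F [ 0.53 -0.61 -0.09] pos [ 0.5585 -0.282   0.0964] w 0.999 time 7.48
[193.15778127 258.76318278]
```

View pics/v5.png

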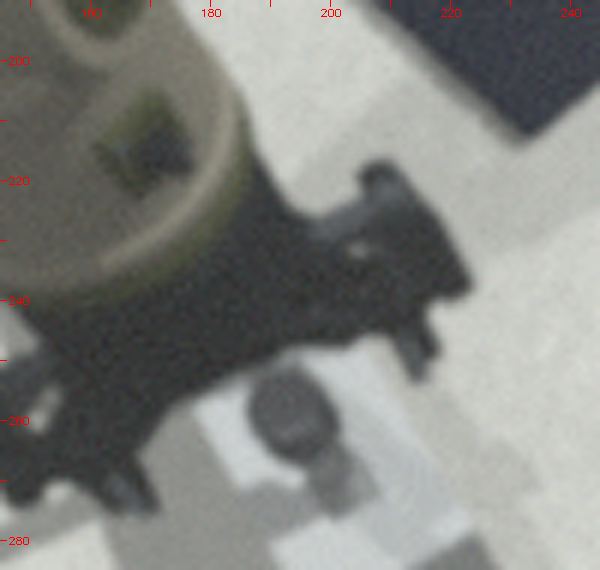

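Call:
jog_arm(targets=[{"jaw": 0, "tx": 0.2, "ty": -0.4, "tz": 0.2, "rx": 0, "ry": 0, "rz": 0}, {"jaw": 0, "tx": 0.2, "ty": -0.4, "tz": 0.2, "rx": 0, "ry": 0, "rz": 0}, {"jaw": 0, "tx": 0.2, "ty": -0.4, "tz": 0.2, "rx": 0, "ry": 0, "rz": 0}, {"jaw": 0, "tx": 0.2, "ty": -0.4, "tz": 0.2, "rx": 0, "ry": 0, "rz": 0}])

```text
time_s: 7.87
ee_pos: [0.5618, -0.2787, 0.0967]
ee_rot: [[1.0, -0.008, 0.003], [-0.008, -1.0, -0.004], [0.003, 0.004, -1.0]]
contact_force: [-0.7, -0.6, -0.6]
width: 1.002
```

Call:
jog_arm(targets=[{"jaw": 1, "tx": -0.1, "ty": -0.1, "tz": 0.1, "rx": 0.2, "ry": -0.2, "rz": -0.5}, {"jaw": 1, "tx": -0.1, "ty": -0.1, "tz": 0.1, "rx": 0.2, "ry": -0.2, "rz": -0.5}, {"jaw": 1, "tx": -0.1, "ty": -0.1, "tz": 0.1, "rx": 0.2, "ry": -0.2, "rz": -0.5}, {"jaw": 1, "tx": -0.1, "ty": -0.1, "tz": 0.1, "rx": 0.2, "ry": -0.2, "rz": -0.5}, {"jaw": 1, "tx": -0.1, "ty": -0.1, "tz": 0.1, "rx": 0.2, "ry": -0.2, "rz": -0.5}, {"jaw": 1, "tx": -0.1, "ty": -0.1, "tz": 0.1, "rx": 0.2, "ry": -0.2, "rz": -0.5}, {"jaw": 1, "tx": -0.1, "ty": -0.1, "tz": 0.1, "rx": 0.2, "ry": -0.2, "rz": -0.5}, {"jaw": 1, "tx": -0.1, "ty": -0.1, "tz": 0.1, "rx": 0.2, "ry": -0.2, "rz": -0.5}, {"jaw": 1, "tx": -0.1, "ty": -0.1, "tz": 0.1, "rx": 0.2, "ry": -0.2, "rz": -0.5}])

```text
time_s: 8.62
ee_pos: [0.5609, -0.2777, 0.0958]
ee_rot: [[1.0, 0.001, -0.0], [0.001, -1.0, -0.0], [-0.0, 0.0, -1.0]]
contact_force: [-0.5, 0.9, 3.2]
width: 0.286
```

```bash
python3 - <<'E'
from h import *
go(.609,.0597,.215,0)
E
```

```text
t [  4.83 -33.73 -11.93] r [0.02 0.01 0.05] |d| 36.1 F [-0.49  0.92  3.22] pos [ 0.5609 -0.2777  0.0958] w 0.286 time 8.62
```

Call:
jog_arm(targets=[{"jaw": 1, "tx": 0, "ty": 0, "tz": -2, "rx": 0, "ry": 0, "rz": 0}, {"jaw": 1, "tx": 0, "ty": 0, "tz": -5, "rx": 0, "ry": 0, "rz": 0}, {"jaw": 1, "tx": 0, "ty": 0, "tz": -8, "rx": 0, "ry": 0, "rz": 0}, {"jaw": 1, "tx": 0, "ty": 0, "tz": -11, "rx": 0, "ry": 0, "rz": 0}, {"jaw": 1, "tx": 0, "ty": 0, "tz": -13, "rx": 0, "ry": 0, "rz": 0}, {"jaw": 1, "tx": 0.5, "ty": -3, "tz": -13, "rx": 0, "ry": 0, "rz": 0}, {"jaw": 1, "tx": 1.5, "ty": -7, "tz": -13, "rx": 0, "ry": 0, "rz": 0}, {"jaw": 1, "tx": 2, "ty": -11, "tz": -13, "rx": 0, "ry": 0, "rz": 0}, {"jaw": 1, "tx": 3, "ty": -15, "tz": -13, "rx": 0, "ry": 0, "rz": 0}, {"jaw": 1, "tx": 3.5, "ty": -19, "tz": -13, "rx": 0, "ry": 0, "rz": 0}, {"jaw": 1, "tx": 4, "ty": -23, "tz": -13, "rx": 0, "ry": 0, "rz": 0}, {"jaw": 1, "tx": 4.8, "ty": -26, "tz": -13, "rx": 0, "ry": 0, "rz": 0}])

```text
time_s: 9.62
ee_pos: [0.6081, -0.0138, 0.2254]
ee_rot: [[1.0, 0.003, -0.001], [0.003, -1.0, 0.001], [-0.001, -0.001, -1.0]]
contact_force: [0.4, -0.5, 0.0]
width: 0.286
```

```bash
python3 - <<'E'
from h import *
go(.609,.0597,.215,0)
E
```

```text
t [ 0.12 -7.34  1.05] r [-0.04  0.07  0.18] |d| 7.4 F [ 0.36 -0.53  0.04] pos [ 0.6081 -0.0138  0.2254] w 0.286 time 9.62
```

Call:
jog_arm(targets=[{"jaw": 1, "tx": 0.1, "ty": -3, "tz": 0, "rx": 0, "ry": 0.1, "rz": 0.2}, {"jaw": 1, "tx": 0.1, "ty": -5.5, "tz": 0.5, "rx": 0, "ry": 0.1, "rz": 0.2}, {"jaw": 1, "tx": 0.1, "ty": -7.3, "tz": 1, "rx": 0, "ry": 0.1, "rz": 0.2}, {"jaw": 1, "tx": 0.1, "ty": -7.3, "tz": 1, "rx": 0, "ry": 0.1, "rz": 0.2}, {"jaw": 1, "tx": 0.1, "ty": -7.3, "tz": 1, "rx": 0, "ry": 0.1, "rz": 0.2}, {"jaw": 1, "tx": 0.1, "ty": -7.3, "tz": 1, "rx": 0, "ry": 0.1, "rz": 0.2}, {"jaw": 1, "tx": 0.1, "ty": -7.3, "tz": 1, "rx": 0, "ry": 0.1, "rz": 0.2}, {"jaw": 1, "tx": 0.1, "ty": -7.3, "tz": 1, "rx": 0, "ry": 0.1, "rz": 0.2}])

```text
time_s: 10.28
ee_pos: [0.609, 0.0577, 0.2156]
ee_rot: [[1.0, -0.002, 0.001], [-0.002, -1.0, 0.0], [0.001, -0.0, -1.0]]
contact_force: [-0.8, 0.5, -1.2]
width: 0.287
```

```bash
python3 - <<'E'
from h import *
go(.609,.0597,.192,0)
s=snap("scene","s5"); crop(s,310,140,90,100,6,"v6")
print(proj(s,(.609,.0597,.105)),proj(s,(.609,.0597,.123)))
E
```

```text
t [-0.   -0.2   2.36] r [-0.01 -0.05 -0.14] |d| 2.4 F [-0.76  0.46 -1.18] pos [0.609  0.0577 0.2156] w 0.287 time 10.28
[352.16075763 204.35761381] [352.83801992 200.05013302]
```

View pics/v6.png

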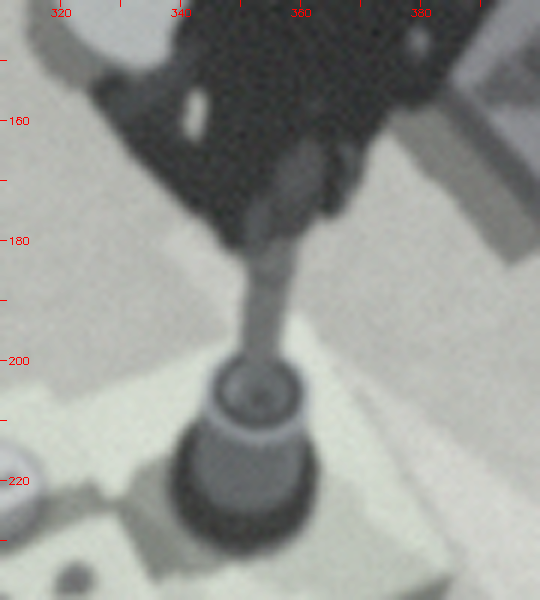

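Call:
jog_arm(targets=[{"jaw": 1, "tx": 0.1, "ty": -0.1, "tz": 0.5, "rx": 0, "ry": 0, "rz": 0}, {"jaw": 1, "tx": 0.1, "ty": -0.1, "tz": 1, "rx": 0, "ry": 0, "rz": 0}, {"jaw": 1, "tx": 0.1, "ty": -0.1, "tz": 1.5, "rx": 0, "ry": 0, "rz": 0}, {"jaw": 1, "tx": 0.1, "ty": -0.1, "tz": 2, "rx": 0, "ry": 0, "rz": 0}, {"jaw": 1, "tx": 0.1, "ty": -0.1, "tz": 2.3, "rx": 0, "ry": 0, "rz": 0}, {"jaw": 1, "tx": 0.1, "ty": -0.1, "tz": 2.6, "rx": 0, "ry": 0, "rz": 0}, {"jaw": 1, "tx": 0.1, "ty": -0.1, "tz": 2.9, "rx": 0, "ry": 0, "rz": 0}, {"jaw": 1, "tx": 0.1, "ty": -0.1, "tz": 2.9, "rx": 0, "ry": 0, "rz": 0}, {"jaw": 1, "tx": 0.1, "ty": -0.1, "tz": 2.9, "rx": 0, "ry": 0, "rz": 0}])

```text
time_s: 11.08
ee_pos: [0.61, 0.059, 0.1865]
ee_rot: [[1.0, -0.002, 0.001], [-0.002, -1.0, 0.0], [0.001, -0.0, -1.0]]
contact_force: [-0.1, 0.5, 0.1]
width: 0.285
```

```bash
python3 - <<'E'
from h import *
go(.610,.0590,.180,0); print(read_state()["moment"])
E
```

```text
t [ 0.   -0.    0.65] r [-0.02 -0.04 -0.13] |d| 0.7 F [-0.13  0.54  0.09] pos [0.61   0.059  0.1865] w 0.285 time 11.08
[-0.01845613  0.06399533  0.0258171 ]
```

Foot about 4 mm into the funnel, no force. Continue to ~14 mm.

Call:
jog_arm(targets=[{"jaw": 1, "tx": 0, "ty": 0, "tz": 0.2, "rx": 0, "ry": 0, "rz": 0}, {"jaw": 1, "tx": 0, "ty": 0, "tz": 0.4, "rx": 0, "ry": 0, "rz": 0}, {"jaw": 1, "tx": 0, "ty": 0, "tz": 0.6, "rx": 0, "ry": 0, "rz": 0}, {"jaw": 1, "tx": 0, "ty": 0, "tz": 0.8, "rx": 0, "ry": 0, "rz": 0}, {"jaw": 1, "tx": 0, "ty": 0, "tz": 0.9, "rx": 0, "ry": 0, "rz": 0}, {"jaw": 1, "tx": 0, "ty": 0, "tz": 1.0, "rx": 0, "ry": 0, "rz": 0}, {"jaw": 1, "tx": 0, "ty": 0, "tz": 1.0, "rx": 0, "ry": 0, "rz": 0}, {"jaw": 1, "tx": 0, "ty": 0, "tz": 1.0, "rx": 0, "ry": 0, "rz": 0}])

```text
time_s: 11.75
ee_pos: [0.61, 0.059, 0.1765]
ee_rot: [[1.0, -0.002, 0.001], [-0.002, -1.0, 0.0], [0.001, -0.0, -1.0]]
contact_force: [0.5, 0.3, -1.4]
width: 0.284
```

```bash
python3 - <<'E'
from h import *
go(.610,.0590,.170,0); print(read_state()["moment"])
E
```

```text
t [-0.   -0.    0.65] r [-0.02 -0.03 -0.12] |d| 0.6 F [ 0.47  0.26 -1.36] pos [0.61   0.059  0.1765] w 0.284 time 11.75
[-0.01857444 -0.02029591 -0.00890918]
```

Call:
jog_arm(targets=[{"jaw": 1, "tx": 0, "ty": 0, "tz": 0.2, "rx": 0, "ry": 0, "rz": 0}, {"jaw": 1, "tx": 0, "ty": 0, "tz": 0.4, "rx": 0, "ry": 0, "rz": 0}, {"jaw": 1, "tx": 0, "ty": 0, "tz": 0.6, "rx": 0, "ry": 0, "rz": 0}, {"jaw": 1, "tx": 0, "ty": 0, "tz": 0.7, "rx": 0, "ry": 0, "rz": 0}, {"jaw": 1, "tx": 0, "ty": 0, "tz": 0.8, "rx": 0, "ry": 0, "rz": 0}, {"jaw": 1, "tx": 0, "ty": 0, "tz": 0.9, "rx": 0, "ry": 0, "rz": 0}, {"jaw": 1, "tx": 0, "ty": 0, "tz": 1.0, "rx": 0, "ry": 0, "rz": 0}, {"jaw": 1, "tx": 0, "ty": 0, "tz": 1.0, "rx": 0, "ry": 0, "rz": 0}])

```text
time_s: 12.42
ee_pos: [0.61, 0.0592, 0.1665]
ee_rot: [[1.0, -0.002, 0.001], [-0.002, -1.0, 0.001], [0.001, -0.001, -1.0]]
contact_force: [0.4, 1.1, 1.8]
width: 0.286
```

Call:
jog_arm(targets=[{"jaw": 1, "tx": 0, "ty": 0, "tz": 0.1, "rx": 0, "ry": 0, "rz": 0}, {"jaw": 1, "tx": 0, "ty": 0, "tz": 0.2, "rx": 0, "ry": 0, "rz": 0}, {"jaw": 1, "tx": 0, "ty": 0, "tz": 0.3, "rx": 0, "ry": 0, "rz": 0}, {"jaw": 1, "tx": 0, "ty": 0, "tz": 0.4, "rx": 0, "ry": 0, "rz": 0}, {"jaw": 1, "tx": 0, "ty": 0, "tz": 0.4, "rx": 0, "ry": 0, "rz": 0}])

```text
time_s: 12.83
ee_pos: [0.6101, 0.0592, 0.1625]
ee_rot: [[1.0, -0.002, 0.001], [-0.002, -1.0, 0.001], [0.001, -0.001, -1.0]]
contact_force: [0.0, 1.4, 5.2]
width: 0.287
```

Call:
jog_arm(targets=[{"jaw": 1, "tx": 0, "ty": 0, "tz": 0.1, "rx": 0, "ry": 0, "rz": 0}, {"jaw": 1, "tx": 0, "ty": 0, "tz": 0.2, "rx": 0, "ry": 0, "rz": 0}, {"jaw": 1, "tx": 0, "ty": 0, "tz": 0.3, "rx": 0, "ry": 0, "rz": 0}, {"jaw": 1, "tx": 0, "ty": 0, "tz": 0.3, "rx": 0, "ry": 0, "rz": 0}])

```text
time_s: 13.17
ee_pos: [0.6104, 0.0592, 0.1598]
ee_rot: [[1.0, -0.002, 0.002], [-0.002, -1.0, 0.001], [0.002, -0.001, -1.0]]
contact_force: [-0.8, 1.5, 6.4]
width: 0.286
```

Call:
jog_arm(targets=[{"jaw": 1, "tx": 0, "ty": 0, "tz": 0.1, "rx": 0, "ry": 0, "rz": 0}, {"jaw": 1, "tx": 0, "ty": 0, "tz": 0.2, "rx": 0, "ry": 0, "rz": 0}, {"jaw": 1, "tx": 0, "ty": 0, "tz": 0.2, "rx": 0, "ry": 0, "rz": 0}])

```text
time_s: 13.42
ee_pos: [0.6107, 0.0591, 0.158]
ee_rot: [[1.0, -0.002, 0.002], [-0.002, -1.0, 0.001], [0.002, -0.001, -1.0]]
contact_force: [-1.4, -0.1, 5.3]
width: 0.287
```

Call:
jog_arm(targets=[{"jaw": 1, "tx": 0, "ty": 0, "tz": 0.1, "rx": 0, "ry": 0, "rz": 0}, {"jaw": 1, "tx": 0, "ty": 0, "tz": 0.2, "rx": 0, "ry": 0, "rz": 0}, {"jaw": 1, "tx": 0, "ty": 0, "tz": 0.2, "rx": 0, "ry": 0, "rz": 0}])

```text
time_s: 13.67
ee_pos: [0.6107, 0.0591, 0.1562]
ee_rot: [[1.0, -0.002, 0.002], [-0.002, -1.0, 0.001], [0.002, -0.001, -1.0]]
contact_force: [-0.3, 0.2, 5.6]
width: 0.288
```

Call:
jog_arm(targets=[{"jaw": 1, "tx": 0, "ty": 0, "tz": 0.1, "rx": 0, "ry": 0, "rz": 0}, {"jaw": 1, "tx": 0, "ty": 0, "tz": 0.2, "rx": 0, "ry": 0, "rz": 0}, {"jaw": 1, "tx": 0, "ty": 0, "tz": 0.2, "rx": 0, "ry": 0, "rz": 0}])

```text
time_s: 13.92
ee_pos: [0.6107, 0.059, 0.1542]
ee_rot: [[1.0, -0.002, 0.002], [-0.002, -1.0, 0.001], [0.002, -0.001, -1.0]]
contact_force: [-1.2, 1.2, 5.6]
width: 0.286
```

Call:
jog_arm(targets=[{"jaw": 1, "tx": 0, "ty": 0, "tz": 0.1, "rx": 0, "ry": 0, "rz": 0}, {"jaw": 1, "tx": 0, "ty": 0, "tz": 0.1, "rx": 0, "ry": 0, "rz": 0}, {"jaw": 1, "tx": 0, "ty": 0, "tz": 0.1, "rx": 0, "ry": 0, "rz": 0}])

```text
time_s: 14.17
ee_pos: [0.6107, 0.0591, 0.1533]
ee_rot: [[1.0, -0.002, 0.002], [-0.002, -1.0, 0.001], [0.002, -0.001, -1.0]]
contact_force: [-1.1, 1.2, 5.1]
width: 0.287
```

Call:
jog_arm(targets=[{"jaw": 1, "tx": 0, "ty": 0, "tz": 0.1, "rx": 0, "ry": 0, "rz": 0}, {"jaw": 1, "tx": 0, "ty": 0, "tz": 0.1, "rx": 0, "ry": 0, "rz": 0}])

```text
time_s: 14.33
ee_pos: [0.6108, 0.0591, 0.1524]
ee_rot: [[1.0, -0.002, 0.003], [-0.002, -1.0, 0.001], [0.003, -0.001, -1.0]]
contact_force: [-0.7, -0.2, 6.0]
width: 0.286
```

Call:
jog_arm(targets=[{"jaw": 1, "tx": 0, "ty": 0, "tz": 0.1, "rx": 0, "ry": 0, "rz": 0}, {"jaw": 1, "tx": 0, "ty": 0, "tz": 0.1, "rx": 0, "ry": 0, "rz": 0}])

```text
time_s: 14.5
ee_pos: [0.6107, 0.0591, 0.1514]
ee_rot: [[1.0, -0.002, 0.002], [-0.002, -1.0, 0.001], [0.002, -0.001, -1.0]]
contact_force: [-0.2, 0.9, 4.7]
width: 0.289
```

Call:
jog_arm(targets=[{"jaw": 1, "tx": 0, "ty": 0, "tz": 0.1, "rx": 0, "ry": 0, "rz": 0}, {"jaw": 1, "tx": 0, "ty": 0, "tz": 0.1, "rx": 0, "ry": 0, "rz": 0}])

```text
time_s: 14.67
ee_pos: [0.6107, 0.0591, 0.1504]
ee_rot: [[1.0, -0.002, 0.002], [-0.002, -1.0, 0.001], [0.002, -0.001, -1.0]]
contact_force: [-1.5, 1.3, 4.4]
width: 0.288
```

Call:
jog_arm(targets=[{"jaw": 1, "tx": 0, "ty": 0, "tz": 0.1, "rx": 0, "ry": 0, "rz": 0}, {"jaw": 1, "tx": 0, "ty": 0, "tz": 0.1, "rx": 0, "ry": 0, "rz": 0}])

```text
time_s: 14.83
ee_pos: [0.6107, 0.0591, 0.1494]
ee_rot: [[1.0, -0.002, 0.002], [-0.002, -1.0, 0.001], [0.002, -0.001, -1.0]]
contact_force: [-1.6, 0.4, 5.0]
width: 0.285
```

Call:
jog_arm(targets=[{"jaw": 1, "tx": 0, "ty": 0, "tz": 0.1, "rx": 0, "ry": 0, "rz": 0}, {"jaw": 1, "tx": 0, "ty": 0, "tz": 0.1, "rx": 0, "ry": 0, "rz": 0}])

```text
time_s: 15.0
ee_pos: [0.6107, 0.0591, 0.1483]
ee_rot: [[1.0, -0.002, 0.002], [-0.002, -1.0, 0.001], [0.002, -0.001, -1.0]]
contact_force: [-1.3, 1.1, 5.5]
width: 0.289
```

Call:
jog_arm(targets=[{"jaw": 1, "tx": 0, "ty": 0, "tz": 0.1, "rx": 0, "ry": 0, "rz": 0}, {"jaw": 1, "tx": 0, "ty": 0, "tz": 0.1, "rx": 0, "ry": 0, "rz": 0}])

```text
time_s: 15.17
ee_pos: [0.6107, 0.0591, 0.1474]
ee_rot: [[1.0, -0.002, 0.002], [-0.002, -1.0, 0.001], [0.002, -0.001, -1.0]]
contact_force: [-0.6, 0.3, 4.3]
width: 0.284
```

Call:
jog_arm(targets=[{"jaw": 1, "tx": 0, "ty": 0, "tz": 0.1, "rx": 0, "ry": 0, "rz": 0}, {"jaw": 1, "tx": 0, "ty": 0, "tz": 0.1, "rx": 0, "ry": 0, "rz": 0}])

```text
time_s: 15.33
ee_pos: [0.6108, 0.0591, 0.1465]
ee_rot: [[1.0, -0.002, 0.003], [-0.002, -1.0, 0.001], [0.003, -0.001, -1.0]]
contact_force: [-1.2, 0.5, 6.7]
width: 0.285
```

Call:
jog_arm(targets=[{"jaw": 1, "tx": 0, "ty": 0, "tz": 0.1, "rx": 0, "ry": 0, "rz": 0}, {"jaw": 1, "tx": 0, "ty": 0, "tz": 0.1, "rx": 0, "ry": 0, "rz": 0}])

```text
time_s: 15.5
ee_pos: [0.6111, 0.0591, 0.1459]
ee_rot: [[1.0, -0.002, 0.003], [-0.002, -1.0, 0.001], [0.003, -0.001, -1.0]]
contact_force: [-1.6, 0.8, 10.5]
width: 0.284
```

```bash
python3 - <<'E'
from h import *
go(.6107,.0591,.145,0)
s=snap("scene","s6"); 
# white shaft between fingers and port? print gray column profile along tube axis
g=cv2.cvtColor(s["pixels"],cv2.COLOR_RGB2GRAY); g5=cv2.cvtColor(load("s5")["pixels"],cv2.COLOR_RGB2GRAY)
for y in range(170,226): print(y,g5[y,350:355],g[y,350:355],g[y,342:345])
E
```

```text
t [-0.04  0.    0.09] r [-0.05 -0.19 -0.13] |d| 0.1 F [-1.6   0.79 10.48] pos [0.6111 0.0591 0.1459] w 0.284 time 15.5
170 [45 39 40 39 40] [41 38 44 41 40] [45 41 39]
171 [39 39 41 43 46] [39 40 39 40 40] [50 39 42]
172 [37 39 48 45 50] [37 43 39 38 43] [48 41 39]
173 [46 44 52 53 57] [41 39 42 35 38] [45 48 45]
174 [43 49 57 59 59] [40 45 42 42 45] [45 41 34]
175 [46 57 59 61 60] [40 39 40 39 37] [44 43 40]
176 [49 58 62 60 58] [42 41 38 38 42] [41 39 41]
177 [50 60 62 61 58] [40 42 39 37 39] [48 46 40]
178 [48 59 63 59 58] [39 40 40 37 38] [66 49 42]
179 [51 61 63 59 54] [39 44 40 42 39] [96 71 49]
180 [49 58 59 64 61] [40 45 41 38 42] [111  81  50]
181 [62 62 65 63 66] [40 38 39 40 42] [114  76  49]
182 [74 67 67 68 75] [41 41 40 41 40] [109  71  46]
183 [93 79 74 75 77] [42 47 41 41 42] [97 61 43]
184 [108  86  76  77  81] [45 42 41 39 43] [84 50 38]
185 [118  90  74  73  76] [44 37 38 40 35] [70 49 43]
186 [124  95  76  70  71] [45 40 43 42 41] [50 42 47]
187 [125  98  78  73  74] [46 39 41 39 44] [43 45 45]
188 [122  96  82  79  79] [42 45 44 44 46] [44 45 43]
189 [116  93  80
[... 1177 characters left out ...]
212 [100 100  99  99 100] [68 66 66 64 66] [61 71 73]
213 [ 90  96  98 100  96] [88 86 81 81 84] [57 73 73]
214 [75 82 83 88 80] [ 99  99 101 103 100] [59 71 74]
215 [73 74 76 76 73] [90 92 96 95 96] [60 73 74]
216 [75 73 75 74 73] [79 78 80 84 82] [64 70 75]
217 [73 76 71 73 75] [76 75 76 74 74] [59 73 74]
218 [74 73 76 72 75] [75 76 75 73 76] [61 74 73]
219 [74 76 75 75 74] [73 75 72 75 70] [58 69 73]
220 [73 73 74 74 73] [72 73 76 73 73] [55 62 70]
221 [72 73 74 72 73] [73 72 75 76 74] [45 60 66]
222 [73 75 75 75 76] [74 75 76 74 77] [44 54 59]
223 [72 73 72 73 69] [71 73 75 73 71] [45 48 50]
224 [70 67 69 66 65] [65 71 68 66 63] [47 46 48]
225 [59 57 58 56 55] [58 58 55 54 53] [45 45 42]
```

Call:
jog_arm(targets=[{"jaw": 1, "tx": 0, "ty": 0, "tz": 0.1, "rx": 0, "ry": 0, "rz": 0}, {"jaw": 1, "tx": 0, "ty": 0, "tz": 0.1, "rx": 0, "ry": 0, "rz": 0}, {"jaw": 1, "tx": 0, "ty": 0, "tz": 0.1, "rx": 0, "ry": 0, "rz": 0}])

```text
time_s: 15.8
ee_pos: [0.6114, 0.0591, 0.1457]
ee_rot: [[1.0, -0.002, 0.004], [-0.002, -1.0, 0.001], [0.004, -0.001, -1.0]]
contact_force: [-2.9, 0.2, 11.8]
width: 0.282
```

Call:
jog_arm(targets=[{"jaw": 1, "tx": -0.05, "ty": 0, "tz": 0.13, "rx": 0, "ry": 0, "rz": 0}, {"jaw": 1, "tx": -0.05, "ty": 0, "tz": 0.13, "rx": 0, "ry": 0, "rz": 0}, {"jaw": 1, "tx": -0.05, "ty": 0, "tz": 0.13, "rx": 0, "ry": 0, "rz": 0}])

```text
time_s: 16.05
ee_pos: [0.6114, 0.0591, 0.1454]
ee_rot: [[1.0, -0.002, 0.005], [-0.002, -1.0, 0.001], [0.005, -0.001, -1.0]]
contact_force: [-2.9, -0.7, 13.5]
width: 0.283
```

Call:
jog_arm(targets=[{"jaw": 1, "tx": -0.1, "ty": 0, "tz": 0.15, "rx": 0, "ry": -0.2, "rz": 0}, {"jaw": 1, "tx": -0.1, "ty": 0, "tz": 0.15, "rx": 0, "ry": -0.2, "rz": 0}, {"jaw": 1, "tx": -0.1, "ty": 0, "tz": 0.15, "rx": 0, "ry": -0.2, "rz": 0}, {"jaw": 1, "tx": -0.1, "ty": 0, "tz": 0.15, "rx": 0, "ry": -0.2, "rz": 0}])

```text
time_s: 16.38
ee_pos: [0.6113, 0.0591, 0.1451]
ee_rot: [[1.0, -0.003, 0.004], [-0.003, -1.0, 0.002], [0.004, -0.002, -1.0]]
contact_force: [-2.5, 0.7, 14.6]
width: 0.286
```

Call:
jog_arm(targets=[{"jaw": 1, "tx": 0, "ty": 0, "tz": -0.2, "rx": 0, "ry": 0, "rz": 0}, {"jaw": 1, "tx": 0, "ty": 0, "tz": -0.4, "rx": 0, "ry": 0, "rz": 0}, {"jaw": 1, "tx": 0, "ty": 0, "tz": -0.5, "rx": 0, "ry": 0, "rz": 0}, {"jaw": 0, "tx": 0, "ty": 0, "tz": -0.5, "rx": 0, "ry": 0, "rz": 0}, {"jaw": 0, "tx": 0, "ty": 0, "tz": -0.5, "rx": 0, "ry": 0, "rz": 0}, {"jaw": 0, "tx": 0, "ty": 0, "tz": -0.5, "rx": 0, "ry": 0, "rz": 0}, {"jaw": 0, "tx": 0, "ty": 0, "tz": -0.5, "rx": 0, "ry": 0, "rz": 0}, {"jaw": 0, "tx": 0, "ty": 0, "tz": -0.5, "rx": 0, "ry": 0, "rz": 0}, {"jaw": 0, "tx": 0, "ty": 0, "tz": -0.5, "rx": 0, "ry": 0, "rz": 0}, {"jaw": 0, "tx": 0, "ty": 0, "tz": -0.5, "rx": 0, "ry": 0, "rz": 0}])

```text
time_s: 17.22
ee_pos: [0.6112, 0.059, 0.15]
ee_rot: [[1.0, -0.003, 0.004], [-0.003, -1.0, 0.002], [0.004, -0.002, -1.0]]
contact_force: [-0.4, -0.1, 0.6]
width: 1.001
```

Call:
jog_arm(targets=[{"jaw": 0, "tx": 0, "ty": 0, "tz": -2, "rx": 0, "ry": 0, "rz": 0}, {"jaw": 0, "tx": 0, "ty": 0, "tz": -5, "rx": 0, "ry": 0, "rz": 0}, {"jaw": 0, "tx": 0, "ty": 0, "tz": -8, "rx": 0, "ry": 0, "rz": 0}, {"jaw": 0, "tx": 0, "ty": 0, "tz": -11, "rx": 0, "ry": 0, "rz": 0}, {"jaw": 0, "tx": -4, "ty": 4, "tz": -13, "rx": 0, "ry": 0, "rz": 0}, {"jaw": 0, "tx": -8, "ty": 8, "tz": -13, "rx": 0, "ry": 0, "rz": 0}, {"jaw": 0, "tx": -10, "ty": 12, "tz": -13, "rx": 0, "ry": 0, "rz": 0}, {"jaw": 0, "tx": -12, "ty": 15, "tz": -13, "rx": 0, "ry": 0, "rz": 0}, {"jaw": 0, "tx": -12, "ty": 18, "tz": -13, "rx": 0, "ry": 0, "rz": 0}, {"jaw": 0, "tx": -12, "ty": 22, "tz": -13, "rx": 0, "ry": 0, "rz": 0}, {"jaw": 0, "tx": -12, "ty": 24, "tz": -13, "rx": 0, "ry": 0, "rz": 0}, {"jaw": 0, "tx": -12, "ty": 24, "tz": -13, "rx": 0, "ry": 0, "rz": 0}])

```text
time_s: 18.22
ee_pos: [0.4888, -0.188, 0.2798]
ee_rot: [[1.0, -0.011, 0.005], [-0.011, -1.0, -0.002], [0.005, 0.002, -1.0]]
contact_force: [0.3, -0.7, -0.9]
width: 1.004
```

```bash
python3 - <<'E'
from h import *
t=snap("top","t7"); s=snap("scene","s7")
a=crop(s,320,145,65,75,6);b=crop(s,365,115,80,75,5)
h=max(a.shape[0],b.shape[0]); p=lambda i:cv2.copyMakeBorder(i,0,h-i.shape[0],0,0,0)
cv2.imwrite("pics/v7.png",np.hstack([p(a),p(b)]))
E
```

```text
(no output)
```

View pics/v7.png

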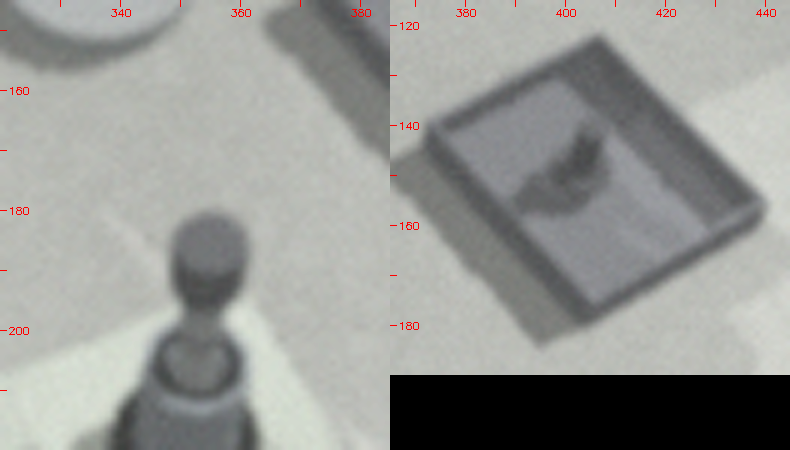

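```bash
python3 - <<'E'
from h import *
s=load("s7");t=load("t7")
print("headtop obs (354.5,185.3) vs", {z:proj(s,(.611,.0591,z)).round(1) for z in(.184,.189,.1935)})
print("plug axis",onz(t,(177.5,219),.03))
a=load("top0")["pixels"][165:250,425:500].astype(int);b=t["pixels"][165:250,425:500].astype(int)
s0=load("scene0")["pixels"][205:285,150:235]
d=s["pixels"][205:285,150:235]
st=lambda i:cv2.resize(i[:,:,::-1].astype(np.uint8),None,fx=4.5,fy=4.5)
print(s0.shape,a.shape)
x=[st(s0),st(d)];cv2.imwrite("pics/v8.png",np.hstack(x))
E
```

```text
headtop obs (354.5,185.3) vs {0.184: array([355.6, 185. ]), 0.189: array([355.9, 183.6]), 0.1935: array([356.1, 182.4])}
plug axis [0.49015098 0.29977736 0.03      ]
(80, 85, 3) (85, 75, 3)
```

View pics/v8.png

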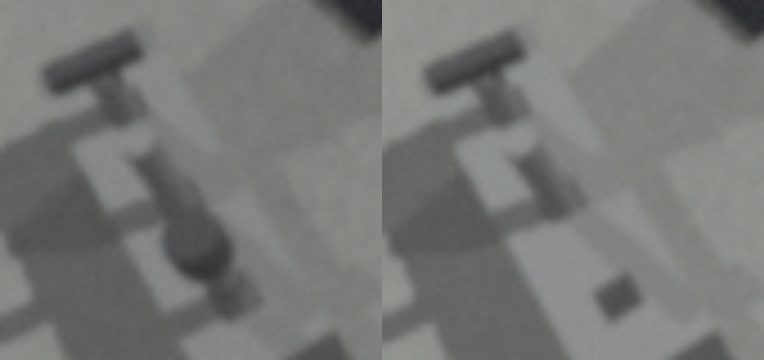

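```bash
python3 -c "
from h import *
print(read_state()['qd'].round(2)); print(robot.close_job())"
```

```text
[-2.2  -0.09 -2.05  0.5  -0.26  0.21 -0.65]
the job is handed in; nothing more can be done
None
```

I finished the job and handed it in after about 18 s of robot time. No verdict is reported.

- **Plug:** I pulled it out and left it in the steel tray. It measures at about (0.490, 0.300), close to the tray's centre at about (0.493, 0.305).
- **Tube:** I pushed it past the seal at roughly 6 N. I felt it bottom about 37 mm below the mouth, then pressed to 14.6 N measured, about 15 N on the port with the tube's weight added. I eased off 5 mm before opening the gripper.
- **Last checks:** In the final images the tube stands upright in the raised port. Its head top is within about 1 px of where a 37 mm depth would put it. The plain tube and the T-bar look unmoved in the rack, and the gripper is clear of everything.

**What disagreed:** The two cameras differed by up to about 4 mm on the port's position. I used a middle value, and the funnel took up the rest. While I pressed the tube home, the side force reached about 3 N and the tool tilted by about 0.3°. The seated depth is near the deep end of the 29 to 37 mm range given for the stop. The arm was still settling slightly, with joints at about 2°/s, when I handed in.

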